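Seat the flanged stub axle in the V-block and hold it down for marking out

ROBOT

A 7-joint arm with a two-finger parallel gripper is mounted at the origin on the work surface. World frame = base frame: x ahead of the robot, y to its left, z up, the work surface at z = 0. Lengths are in m, angles in rad, forces in N, time in s.
With the tool pointing down it reaches from about 0.35 to 0.775 m from the base axis. Payload 3.1 kg.
Tool frame: the origin (TCP) lies at the very end of the fingers, on their centre line; the grasp point (between the pads) lies 19 mm behind it; z points along the fingers, x is the direction in which the jaws open and shut, and the axes are right-handed (so a half turn about z gives the same grasp; the last joint's range is limited). The gripper opens to 85 mm and grips with 20 to 120 N. Pads are 22 mm wide; open, the fingers measure 114 mm over their backs; the gripper's body (76 mm by 85 mm) begins 54 mm behind the grasp point. The pads swing forward as they close: fully open they stand 13 mm farther back than shut.
Start: joints at [-1.357, 0.311, 0.014, 1.512, -0.004, 1.319, -0.027], TCP at [0.139, 0.532, 0.231] pointing down, gripper open.
Joint ranges: [-2.7, 2.7], [-0.3, 1.91], [-1.27, 1.3], [0.12, 2.57], [-1.44, 4.58], [0.2, 2.03], [-3.05, 3.05]. Speed limits (rad/s): [2.79, 2.79, 3.14, 3.14, 3.14, 3.14, 3.14].

INTERFACE

Orientations are given as a unit quaternion [x, y, z, w].
In Python, from bench import env gives the robot as it stands.
- The arm moves only by the tool jog_arm, never from a script. Its argument "moves" is one flat list of numbers, 5 for each row, row after row: the shift along the tool's x, y, z in mm, then the turn about the tool's z in degrees, then the gripper command: -1 is shut, 1 is fully open, values between are in proportion. A call has 1 to 12 rows; each row shifts and turns the commanded pose from where the row before left it, along the tool's axes as they then stand; what a row does not reach is not made up. A row lasts 1/8 s, in which the tool goes at most 62.5 mm and 10.7 degrees, less where a joint would pass 70% of its speed; a pose out of reach is approached as far as the arm can. A call is refused whole if a number of a shift passes 62.5 or a number of a turn 10.7, either way. A call with a gripper value outside its range is refused whole. The fingers move at their own pace and stop on an object; the grip force is fixed at half the most. Time passes only in rows, so rows that do not move let the fingers close. It gives the time, the measured TCP pose, the force and the opening at its end, in the units of the state.
- env.sense(): the state, without advancing time (a new reading comes with each control period).
- env.read_camera(name): name is "side" or "top"; returns a dict with "image" (400x640x3 uint8, red, green, blue), "range_z" (400x640 float32, m along the optical axis (not along the pixel's ray), 0 where there is no reading), "camera_matrix" (3x3 intrinsics, pixels), "k1" (the pictures are not rectified: a ray, as slopes to the right and down, at radius r is drawn at 1 + k1 r^2 times it, then the intrinsics apply), "cam_to_world" (4x4, takes a point from camera to world coordinates). Camera axes: x right, y up, looking along -z (the intrinsics and any distortion apply to the point x, -y, -z); pixel columns grow to the right and rows downward; lengths in m; the calibration is good to about 2 mm. A picture is of the moment at which its call begins.
- env.job_done(): hands the job in, once; it reports no verdict.
Trained networks look in a picture, given as the dict that the camera call returned (one of the last four; its "shot" number tells which), for a name from the list of things; names that differ only in an ending like _2 or _b are one class to them, and where a whole thing is asked for, a point or a joint stands for the part that bears it (a point fixed in the world has none). Each returns a list of dicts, best first, with "score" (0 to 1); they miss things now and then, are a little off and sometimes report something else, mostly with a low value. They report only what shows in the picture. A call takes as long as a camera call. They do not tell look-alikes from the thing itself.
- env.search_frame(picture, query): "location" ([row, column] as shares, 0 to 1, of the picture: columns of its width, rows of its height, amid what is visible of it).
- env.outline_of(picture, query): "mask" (400x640 bool, what is visible of it) and "location" ([row, column] as shares, 0 to 1, of the picture: columns of its width, rows of its height, amid what is visible of it).
- env.tip_of(picture, query): "location" ([row, column] as shares, 0 to 1, of the picture: columns of its width, rows of its height: a listed point, or the origin of a listed thing).
The state is a dict: "t": time; "joints": joint angles; "qvel": joint speeds; "tau": joint torques, N m; "tool_pos": TCP position; "ee_rot": TCP orientation; "wrist_force": force on the tool from outside, world axes, zero at the start; "moment": the same for the moment, N m; "width": opening from 0.0 (shut) to 1.0 (fully open).
Only numpy, scipy, OpenCV 4.12 (cv2) and the standard library are available. Lean on these libraries where they do the work, as an engineer would, in place of code of your own. Each camera call takes 0.05 s, during which the arm holds its last target. There are 200 camera calls.

TASK

The flanged stub axle is to be marked out: lift it from the wooden cradle and lower it, without dropping it, into the V of the steel V-block on the granite plate, with the barrel lying along the V on both flanks and its flange butted up against an end face of the block (either end). Then press it down firmly into the V, with about 15 N, and keep holding it like that: the program finishes while the robot is still holding the axle pressed down. Leave the V-block where it stands and do not disturb the other things.

Things in the scene. Friction and masses are not known exactly. Their poses are not given: they have to be found in the camera images.
- axle_center (a point): flanged stub axle, bare aluminium, about 0.5 kg: barrel 54 mm in diameter, 100 mm long, 32 mm bore, with a flange 72 mm across, 8 mm thick at its +x end. This point: on its axis, half-way along the barrel; x runs along the axis to the flange. Centre of mass about 8 mm from here towards the flange. Starts level in one berth of the cradle, along it, flange overhanging the cradle's +x side
- axle_flange (a point): on the axle's axis, in the plane of the flange's inner face (towards the barrel), 50 mm along x from axle_center; same axes
- vblock: ground steel V-block, 1.5 kg, loose on the plate: 70 mm long (x), 72 wide (y), 43 high, with a 90 degree V, 46 mm wide at the top, along x from end face (x = -35 mm) to end face (+35). Origin at the centre of its underside, z up. Beside the V are flat lands 13 mm wide at its full height; a seated 54 mm barrel has its axis 15 mm above them, so gripping fingers must not reach lower
- vblock_seat (a point): the point where the axis of a 54 mm barrel lies when seated in the V, over the middle of the block's length, 58.2 mm above the block's underside; axes of the V-block (x along the V)
- cradle: fixed wooden cradle on the bench, 100 mm (x) by 190 mm (y), 45 mm high: two battens 14 mm thick at x = +33 and -33 mm, each with two V notches, make two berths along x at y = +55 and -55 mm. Origin at the centre of its underside. A barrel in a berth has its axis 62 mm above the bench, 17 mm above the battens' tops. One berth holds the axle, the other the spacer
- plate: fixed grey granite surface plate, 250 mm (x) by 400 mm (y), its top 50 mm above the bench; origin at the centre of its underside
- spacer_center (a point): bystander: plain aluminium spacer tube of the same diameter as the axle's barrel (54 mm) and 100 mm long but without a flange, in the other berth of the cradle; this point is its middle
- gauge_base (a point): bystander: scribing height gauge standing on the plate, base 85 mm (x) by 56 mm (y), 259 mm tall; this point is the centre of its underside
- square: bystander: small steel engineer's square lying on the plate, stock 75 mm (y), blade 85 mm (x), 16 mm high; origin at the centre of the stock's underside
- collar_center (a point): bystander: aluminium collar on the bench, 48 mm outside diameter, 20 mm high; this point is its middle
There are look-alikes about, which are no part of the job. What is shaped like the part that bears axle_center but black or red is not meant. Leave any black or green look-alike of the vblock alone.

How it is judged:
By the outcome, as a careful person would: the job done as asked, in the order asked, and still so for the second after the job is handed in, while the arm keeps its last pose, push and grip.
It also fails if it takes over 42 s, if anything falls off the work surface, if the arm or the gripper's body presses on something with over 40 N, if the wrist force passes 120 N, or if a joint passes its speed limit or range.

## Working session

There is one attempt and no reset: what is moved stays moved. The work goes in short steps, Python scripts to look and compute and a tool call to move; the robot and the scene stay as the last step left them, time stands still between calls to the robot, and variables do not carry over. Pictures are saved under pics/ and viewed, about 8 in all and at most 12, crops included, and the job is handed in when it is done.

Besides the shell and the picture viewer there is one more tool, called after "Request:" as a command line: name --argument value ..., lists and objects as JSON in quotes. jog_arm: Moves the arm, as the interface text tells. Its arguments: {"type":"object","properties":{"moves":{"type":"array","items":{"type":"number"}}},"required":["moves"]}

```bash
mkdir -p pics
cat > h.py <<'E'
import numpy as np, cv2
from bench import env
def px2w(p,u,v,z=None):
    """pixel arrays -> world by range image"""
    u=np.atleast_1d(u).astype(float);v=np.atleast_1d(v).astype(float)
    K=p["camera_matrix"];T=np.array(p["cam_to_world"])
    d=np.asarray(p["range_z"])[np.clip(v.round().astype(int),0,399),np.clip(u.round().astype(int),0,639)]
    xd=(u-K[0][2])/K[0][0];yd=(v-K[1][2])/K[1][1]
    x,y=xd.copy(),yd.copy()
    for _ in range(10):
        s=1+p["k1"]*(x*x+y*y);x,y=xd/s,yd/s
    R=np.stack([x,-y,-np.ones_like(x)],-1)@T[:3,:3].T
    if z is not None: d=(z-T[2,3])/R[:,2]
    w=R*d[:,None]+T[:3,3]
    return w
def save(p,name,crop=None,s=1):
    im=p["image"][:,:,::-1]
    if crop: r0,r1,c0,c1=crop; im=im[r0:r1,c0:c1]
    cv2.imwrite("pics/"+name,cv2.resize(im,None,fx=s,fy=s,interpolation=cv2.INTER_CUBIC))
E
python3 - <<'E'
from h import *
s=env.sense();print(s)
for c in("top","side"):
    p=env.read_camera(c);save(p,c+"0.png");print(c,p["k1"],np.round(p["cam_to_world"],3).tolist())
    for q in("axle_center","axle_flange","vblock","vblock_seat","cradle","plate","spacer_center","gauge_base","square","collar_center"):
        print(q,[(np.round(np.array(d["location"])*[400,640],0).tolist(),round(d["score"],2)) for d in env.tip_of(p,q)[:4]])
E
```

```text
{'t': 0.0, 'joints': array([-1.35668358,  0.31176552,  0.01401579,  1.51309984, -0.00437427,
        1.31919961, -0.02720459]), 'qvel': array([-0.00073091,  0.00080156, -0.00038066, -0.00098995,  0.00131081,
        0.00089435,  0.000657  ]), 'tau': array([-2.90443913e-04, -3.79915202e+01,  1.45763727e-01, -2.30590010e+01,
        1.22549309e-02,  1.37834434e-02, -9.11550558e-06]), 'tool_pos': array([0.13898788, 0.53137338, 0.23018201]), 'ee_rot': array([ 0.79150993,  0.61115508, -0.00092487,  0.00079724]), 'wrist_force': array([ 0.2013175 , -0.47334399,  0.90104429]), 'moment': array([-0.00100645,  0.03180091, -0.02131834]), 'width': 1.0016772668533063}
top 0.024797177548401217 [[0.008, 0.993, -0.114, 0.478], [-1.0, 0.007, -0.012, -0.013], [-0.011, 0.114, 0.993, 0.963], [0.0, 0.0, 0.0, 1.0]]
axle_center [([286.0, 179.0], 0.95), ([138.0, 218.0], 0.9), ([215.0, 193.0], 0.55)]
axle_flange [([158.0, 202.0], 0.88), ([193.0, 184.0], 0.64), ([264.0, 188.0], 0.56)]
vblock [([208.0, 372.0], 0.79), ([277.0, 287.0], 0.72), ([113.0, 371.0], 0.69)]
vblock_seat [([105.0, 372.0], 0.9), ([206.0, 37
[... 206 characters left out ...]
collar_center [([123.0, 276.0], 0.77)]
side -0.08481786583874032 [[0.999, 0.021, -0.042, 0.551], [-0.044, 0.722, -0.691, -0.784], [0.016, 0.692, 0.722, 0.911], [0.0, 0.0, 0.0, 1.0]]
axle_center [([132.0, 304.0], 0.96), ([134.0, 256.0], 0.58)]
axle_flange [([137.0, 273.0], 0.97), ([132.0, 318.0], 0.65), ([143.0, 349.0], 0.57)]
vblock [([198.0, 253.0], 0.95), ([243.0, 317.0], 0.86), ([251.0, 413.0], 0.67)]
vblock_seat [([229.0, 313.0], 0.72), ([184.0, 254.0], 0.69), ([235.0, 416.0], 0.59)]
cradle [([159.0, 306.0], 0.62)]
plate [([274.0, 329.0], 0.71)]
spacer_center [([152.0, 309.0], 0.74)]
gauge_base [([320.0, 367.0], 0.8)]
square [([323.0, 288.0], 0.85)]
collar_center [([183.0, 388.0], 0.61)]
```

View pics/top0.png

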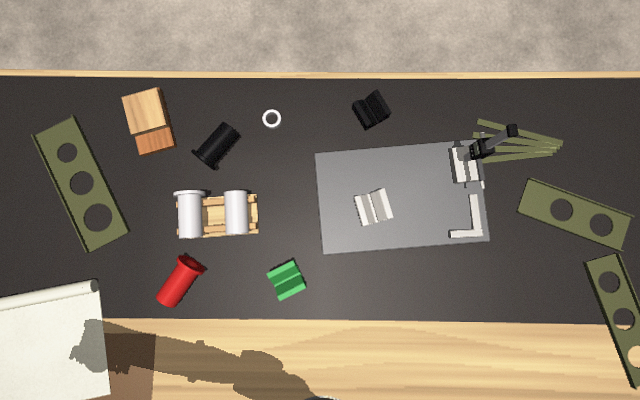

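View pics/side0.png

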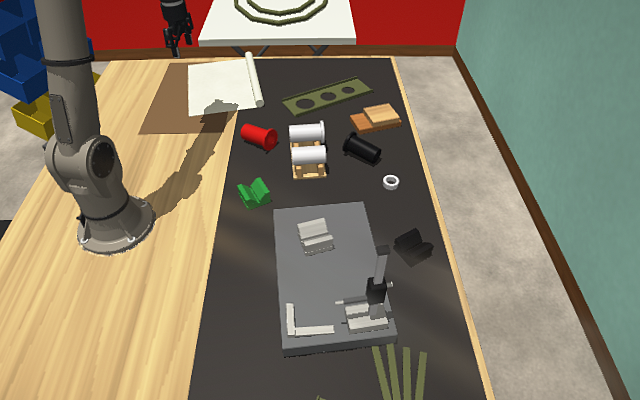

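The axle look-alikes in the top picture are aluminium in the cradle at (190,215), black at (217,145) and red at (180,280). I choose the aluminium one, whose flange is at the top (+x). The plain tube at (236,212) is the spacer. For the V-block I choose the grey one on the plate at (373,207), not the black one at (371,110) or the green one at (287,280).

```bash
cat >> h.py <<'E'
from scipy.optimize import least_squares
def cloud(p,r0,r1,c0,c1):
    v,u=np.mgrid[r0:r1,c0:c1]; u=u.ravel();v=v.ravel()
    ok=np.asarray(p["range_z"])[v,u]>0
    return px2w(p,u[ok],v[ok])
def fit_axle(P,x0,R=.027):
    """cylinder fit; returns yaw,y-offset line point, z"""
    def f(q):
        yaw,a,z=q; n=np.array([-np.sin(yaw),np.cos(yaw)])
        d=(P[:,:2]-x0[:2])@n-a
        return np.hypot(d,P[:,2]-z)-R
    r=least_squares(f,[x0[2],0,x0[3]],loss="soft_l1",f_scale=.001)
    return r.x,np.median(abs(r.fun))
def fit_v(P,x0):
    def f(q):
        yaw,a,z=q; n=np.array([-np.sin(yaw),np.cos(yaw)])
        d=abs((P[:,:2]-x0[:2])@n-a)
        return P[:,2]-(z-np.maximum(0,.023-d))
    r=least_squares(f,[x0[2],0,x0[3]],loss="soft_l1",f_scale=.001)
    return r.x,np.median(abs(r.fun))
E
cat > m.py <<'E'
from h import *
p=env.read_camera("top")
im=p["image"]
cv2.imwrite("pics/crop1.png",cv2.resize(im[140:260,160:410,::-1],None,fx=3.2,fy=3.2,interpolation=cv2.INTER_CUBIC))
q=env.read_camera("side")
# top: axle
P=cloud(p,180,250,165,265); 
for n,(c0,c1) in dict(axle=(165,212),spacer=(218,262)).items():
    A=cloud(p,185,245,c0,c1); A=A[(A[:,2]>.05)]
    c=A.mean(0); B=A[A[:,2]>.072]
    F,e=fit_axle(B,[c[0],c[1],0,.062]); yaw,a,z=F
    t=np.array([np.cos(yaw),np.sin(yaw)]);nn=np.array([-t[1],t[0]])
    s=(A[:,:2]-c[:2])@t; d=(A[:,:2]-c[:2])@nn-a
    k=A[:,2]>.080
    print(n,"yaw deg",np.degrees(yaw),"z",z,"err",e,"ext",s[k].min(),s[k].max(),"c",c+np.r_[a*nn,0])
    for b in np.arange(-.07,.08,.004):
        m=(s>=b)&(s<b+.004)&(abs(d)<.04)
        if m.sum(): print("  %.3f x~%.3f zmax %.4f"%(b,c[0]+b*t[0],A[m,2].max()))
V=cloud(p,180,235,345,400); V=V[V[:,2]>.062]
r=cv2.minAreaRect(V[:,:2].astype(np.float32)*1000);print("rect",r)
yaw=-.25
for y0 in (-.6,-.3,0,.3,.6):
    F,e=fit_v(V,[*V.mean(0)[:2],y0,.093]);print(y0,F,np.degrees(F[0]),e)
print(V.mean(0),len(V))
for nm,pp in(("top",p),("side",q)):
    for qn in("vblock","cradle","axle_center"):
        for d in env.outline_of(pp,qn)[:3]:
            v,u=np.nonzero(d["mask"]);w=px2w(pp,u,v);print(nm,qn,round(d["score"],2),len(u),np.median(w,0).round(3))
E
python3 m.py
```

```text
axle yaw deg 4.546912958550189 z 0.062231381087805064 err 0.0010308750416313586 ext -0.05507382804724645 0.05269646937818178 c [0.53865721 0.31839363 0.08269399]
  -0.058 x~0.481 zmax 0.0906
  -0.054 x~0.485 zmax 0.0906
  -0.050 x~0.489 zmax 0.0932
  -0.046 x~0.493 zmax 0.0904
  -0.042 x~0.497 zmax 0.0902
  -0.038 x~0.501 zmax 0.0904
  -0.034 x~0.505 zmax 0.0910
  -0.030 x~0.509 zmax 0.0903
  -0.026 x~0.513 zmax 0.0915
  -0.022 x~0.517 zmax 0.0916
  -0.018 x~0.521 zmax 0.0933
  -0.014 x~0.525 zmax 0.0909
  -0.010 x~0.529 zmax 0.0906
  -0.006 x~0.533 zmax 0.0915
  -0.002 x~0.537 zmax 0.0907
  0.002 x~0.541 zmax 0.0909
  0.006 x~0.545 zmax 0.0915
  0.010 x~0.549 zmax 0.0914
  0.014 x~0.553 zmax 0.0911
  0.018 x~0.557 zmax 0.0906
  0.022 x~0.561 zmax 0.0927
  0.026 x~0.565 zmax 0.0918
  0.030 x~0.569 zmax 0.0903
  0.034 x~0.573 zmax 0.0900
  0.038 x~0.577 zmax 0.0905
  0.042 x~0.581 zmax 0.0996
  0.046 x~0.585 zmax 0.1005
  0.050 x~0.589 zmax 0.0981
spacer yaw deg 4.993327365546453 z 0.06259407675065579 err 0.0008815417858822408 ext -0.04935361060206229 0.05055120533832537 c [0.54259907
[... 1278 characters left out ...]
42694
[ 0.55580775 -0.11619623  0.08505196] 979
top vblock 0.96 981 [ 0.555 -0.117  0.088]
top vblock 0.92 949 [ 0.805 -0.121  0.034]
top vblock 0.63 935 [0.383 0.086 0.038]
top cradle 0.73 1244 [0.539 0.264 0.011]
top cradle 0.15 1037 [0.542 0.202 0.085]
top axle_center 0.89 1172 [0.54  0.31  0.085]
top axle_center 0.8 1243 [0.382 0.339 0.053]
top axle_center 0.66 1005 [0.709 0.266 0.053]
side vblock 0.92 657 [0.385 0.076 0.033]
side vblock 0.72 969 [ 0.805 -0.124  0.033]
side vblock 0.63 964 [ 0.553 -0.119  0.084]
side cradle 0.64 543 [0.541 0.189 0.013]
side axle_center 0.91 571 [0.536 0.298 0.08 ]
side axle_center 0.88 617 [0.708 0.257 0.05 ]
side axle_center 0.64 615 [0.391 0.332 0.048]
```

View pics/crop1.png

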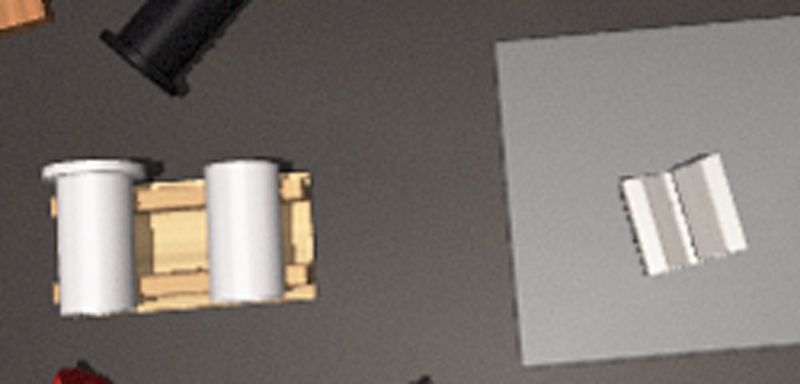

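The crop confirms the choice: the axle is at crop (95,240) with its flange on the +x side, and the grey V-block is at crop (685,215). The fits give these poses:

| Thing | x, y (m) | Axis z (m) | Yaw |
|---|---|---|---|
| axle_center | (0.534, 0.318) | 0.062 | 4.7° |
| V-block | (0.556, -0.1165) | seat 0.108 | 16.3° |

I will grip 10 mm towards the flange from the centre, with the TCP 13 mm below the axis.

Request:
jog_arm --moves '[0,0,0,-9.7,1,0,0,0,-9.7,1,-24.5,38.6,0,0,1,-24.5,38.6,0,0,1,-24.5,38.6,0,0,1,-24.5,38.6,0,0,1,-24.5,38.6,0,0,1,-24.5,38.6,0,0,1,-24.5,38.6,0,0,1,-24.5,38.6,0,0,1,-24.5,38.6,0,0,1,-24.5,38.6,0,0,1]'

```text
t: 3.0
tool_pos: [0.5453, 0.3193, 0.2313]
ee_rot: [0.677, 0.736, 0.0, -0.0]
wrist_force: [0.8, -0.4, 0.9]
width: 1.001
```

Request:
jog_arm --moves '[0,0,0,0,1,0,0,0,0,1,0,0,0,0,1]'

```text
t: 3.38
tool_pos: [0.5426, 0.3217, 0.2314]
ee_rot: [0.676, 0.737, 0.0, -0.001]
wrist_force: [-0.2, 0.2, -0.3]
width: 1.001
```

```bash
cat >> h.py <<'E'
def delta(target,head):
    """shift in tool axes (mm) and tool-z turn (deg) to TCP target with tool-x heading (deg)"""
    from scipy.spatial.transform import Rotation as Ro
    s=env.sense();R=Ro.from_quat(s["ee_rot"]).as_matrix()
    h=np.degrees(np.arctan2(R[1,0],R[0,0])); d=(np.array(target)-s["tool_pos"])*1000
    a=np.radians(head);Rt=np.array([[np.cos(a),np.sin(a),0],[np.sin(a),-np.cos(a),0],[0,0,-1]])
    print("t %.2f tcp"%s["t"],s["tool_pos"].round(4),"head %.2f tilt"%h,R[:2,2].round(4),"w %.3f F"%s["width"],s["wrist_force"].round(1))
    print(" turn %.2f first, then shift"%(h-head),(Rt.T@d).round(1)," (now axes:",(R.T@d).round(1),")")
E
python3 - <<'E'
from h import *
delta([.5436,.3188,.049],94.7)
E
```

```text
t 3.38 tcp [0.5426 0.3217 0.2314] head 94.92 tilt [-0.0009  0.0012] w 1.001 F [-0.2  0.2 -0.3]
 turn 0.22 first, then shift [ -2.9   0.7 182.4]  (now axes: [ -3.2   0.9 182.4] )
```

Request:
jog_arm --moves '[-3,0.8,30,0,1,0,0,40,0,1,0,0,40,0,1,0,0,30,0,1,0,0,20,0,1,0,0,15,0,1,0,0,7.5,0,1,0,0,0,0,1,0,0,0,0,1]'

```text
t: 4.5
tool_pos: [0.5459, 0.3175, 0.0499]
ee_rot: [0.677, 0.736, 0.001, 0.0]
wrist_force: [0.2, -0.4, -0.2]
width: 0.996
```

Run:
```python
from h import *
delta([.5436,.3188,.049],94.7)
p=env.read_camera("side");save(p,"s1.png",(90,220,220,380),4)
```

```text
t 4.50 tcp [0.5459 0.3175 0.0499] head 94.75 tilt [0.0018 0.0011] w 0.996 F [ 0.2 -0.4 -0.2]
 turn 0.05 first, then shift [ 1.5 -2.1  0.9]  (now axes: [ 1.5 -2.1  0.9] )
```

View pics/s1.png

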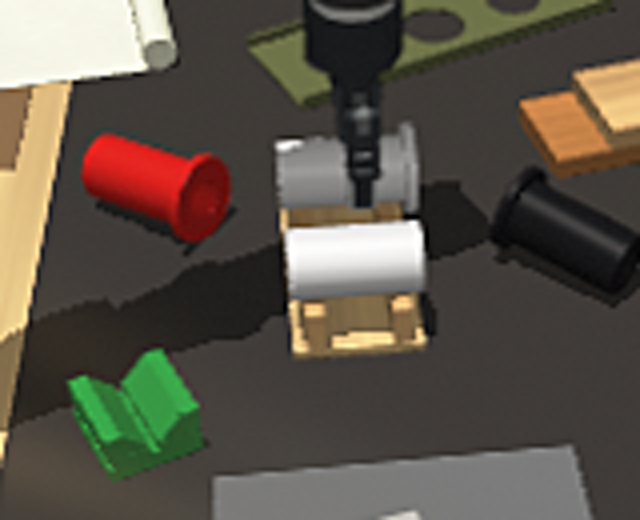

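The fingers straddle the axle barrel at crop (362,180), clear of the spacer. I'm closing the gripper now.

Request:
jog_arm --moves '[1,0,0,0,1,0,0,0,0,-1,0,0,0,0,-1,0,0,0,0,-1,0,0,0,0,-1,0,0,0,0,-1,0,0,0,0,-1,0,0,0,0,-1]'

```text
t: 5.55
tool_pos: [0.5452, 0.3196, 0.0499]
ee_rot: [0.677, 0.736, 0.001, -0.0]
wrist_force: [-2.0, 1.5, 5.8]
width: 0.612
```

Run:
```python
from h import *
delta([.5436,.3188,.049],94.7)
```

```text
t 5.55 tcp [0.5452 0.3196 0.0499] head 94.79 tilt [0.001  0.0026] w 0.612 F [-2.   1.5  5.8]
 turn 0.09 first, then shift [-0.7 -1.6  0.9]  (now axes: [-0.7 -1.6  0.9] )
```

Request:
jog_arm --moves '[0,0,-5,0,-1,0,0,-10,0,-1,0,0,-20,0,-1,0,0,-25,0,-1,0,0,-30,0,-1,0,0,-25,0,-1,0,0,-20,0,-1,0,0,-15,0,-1,0,0,0,0,-1,0,0,0,0,-1]'

```text
t: 6.8
tool_pos: [0.5444, 0.3174, 0.1974]
ee_rot: [0.677, 0.736, -0.001, -0.0]
wrist_force: [0.1, -1.1, -5.7]
width: 0.614
```

Run:
```python
from h import *
t=np.radians(16.3)
# axle centre at block -15 -10 clear => grasp (s=+10) at block s=0 offset, clearance 8mm toward +x
seat=np.array([.556,-.1165]); ux=np.array([np.cos(t),np.sin(t)])
delta([*(seat+ux*(-.005+.012)),.2],106.3)
p=env.read_camera("side");save(p,"s2.png",(60,210,220,380),4)
```

```text
t 6.80 tcp [0.5444 0.3174 0.1974] head 94.73 tilt [-0.0022 -0.0016] w 0.614 F [ 0.1 -1.1 -5.7]
 turn -11.57 first, then shift [-419.7 -103.6   -2.6]  (now axes: [-432.   -17.3   -1.9] )
```

View pics/s2.png

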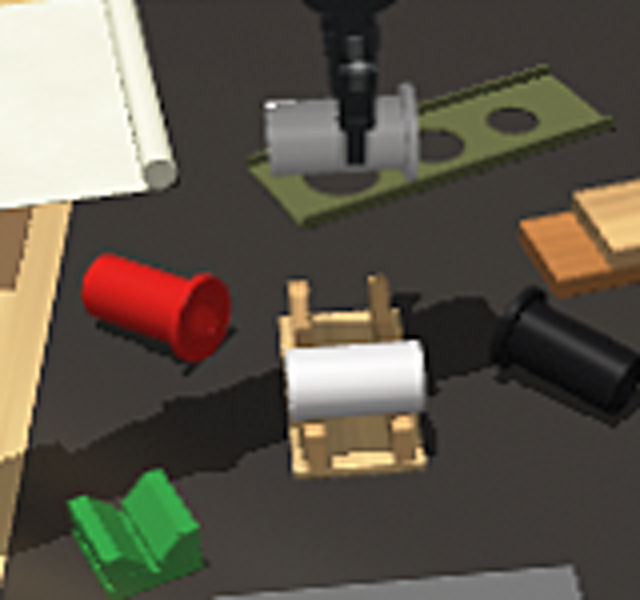

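The axle is held level at crop (345,135), with the spacer and cradle undisturbed. Next I carry it over to the block.

Request:
jog_arm --moves '[0,0,0,-5.8,-1,0,0,0,-5.8,-1,-22,-5.4,0,0,-1,-42,-10.4,0,0,-1,-46,-11.4,0,0,-1,-50,-12.2,0,0,-1,-50,-12.2,0,0,-1,-50,-12.2,0,0,-1,-50,-12.2,0,0,-1,-46,-11.4,0,0,-1,-42,-10.4,0,0,-1,-22,-5.8,0,0,-1]'

```text
t: 8.35
tool_pos: [0.5619, -0.1202, 0.1984]
ee_rot: [0.603, 0.798, -0.002, 0.0]
wrist_force: [0.3, -0.3, -5.6]
width: 0.611
```

Request:
jog_arm --moves '[0,0,0,0,-1,0,0,0,0,-1,0,0,0,0,-1,0,0,0,0,-1]'

```text
t: 8.85
tool_pos: [0.5639, -0.1129, 0.1987]
ee_rot: [0.599, 0.801, 0.0, -0.0]
wrist_force: [0.5, -0.4, -5.9]
width: 0.608
```

Run:
```python
from h import *
t=np.radians(16.3)
seat=np.array([.556,-.1165]); ux=np.array([np.cos(t),np.sin(t)])
delta([*(seat+ux*(-.005+.012)),.150],106.3)
```

```text
t 8.85 tcp [ 0.5639 -0.1129  0.1987] head 106.46 tilt [-0.0001  0.0005] w 0.608 F [ 0.5 -0.4 -5.9]
 turn 0.16 first, then shift [-1.2 -1.6 48.7]  (now axes: [-1.3 -1.6 48.7] )
```

Request:
jog_arm --moves '[-1.2,-1.6,10,0,-1,0,0,20,0,-1,0,0,20,0,-1,0,0,15,0,-1,0,0,8,0,-1,0,0,0,0,-1,0,0,0,0,-1,0,0,0,0,-1]'

```text
t: 9.85
tool_pos: [0.5633, -0.116, 0.1267]
ee_rot: [0.599, 0.8, 0.0, 0.001]
wrist_force: [0.1, 0.5, -5.3]
width: 0.609
```

```bash
cat > m2.py <<'E'
from h import *
import sys
def meas(tag,view=None):
    t=np.radians(16.3);seat=np.array([.556,-.1165]);ux=np.array([np.cos(t),np.sin(t)]);n=np.array([-ux[1],ux[0]])
    delta([*(seat+ux*-.005),.096],106.3)
    for c,(r0,r1,c0,c1) in dict(top=(150,260,320,430),side=(180,280,260,380)).items():
        p=env.read_camera(c)
        if c==view: save(p,tag+".png",(r0,r1,c0,c1),6)
        P=cloud(p,r0,r1,c0,c1)
        s=(P[:,:2]-seat)@ux;d=(P[:,:2]-seat)@n
        z0=env.sense()["tool_pos"][2]+.012
        # barrel tail end, away from gripper, and barrel part
        k=(abs(d)<.027)&(s>-.066)&(s<-.032)&(P[:,2]>z0)&(P[:,2]<z0+.032)
        k2=(abs(d)<.024)&(s>.012)&(s<.036)&(P[:,2]>z0)&(P[:,2]<z0+.032)
        for nm,kk in(("tail",k),("tail+front",k|k2)):
            if kk.sum()>15:
                F,e=fit_axle(P[kk],[*seat,t,z0]);print(c,nm,kk.sum(),"yaw %.2f across %.4f z %.4f err %.4f"%(np.degrees(F[0]),F[1],F[2],e))
        fl=(abs(d)<.045)&(P[:,2]>z0-.04)&(P[:,2]<z0+.04)&(s>-.1)&(s<.09)
        r=np.hypot(d,P[:,2]-z0)
        f=fl&(r>.0295)&(r<.040)&(s>.02)
        if f.sum()>5: print(c,"flange s pct",np.percentile(s[f],[2,10,50,90,98]).round(4),f.sum())
        b=fl&(r<.030)&(r>.02); print(c,"barrel tail end s",np.percentile(s[b],[0.5,2,5]).round(4))
        L=(abs(P[:,2]-.093)<.002)&(abs(d)<.045)&(abs(s)<.06)&(r>.03)
        if L.sum()>20: print(c,"lands s",np.percentile(s[L],[2,98]).round(4),"d",np.percentile(d[L],[2,98]).round(4),L.sum())
meas(sys.argv[1],sys.argv[2])
E
python3 m2.py a1 side
```

```text
t 9.85 tcp [ 0.5633 -0.116   0.1267] head 106.35 tilt [ 0.0019 -0.0003] w 0.609 F [ 0.1  0.5 -5.3]
 turn 0.05 first, then shift [  1.6 -12.2  30.7]  (now axes: [  1.6 -12.2  30.7] )
top flange s pct [0.0447 0.0451 0.0486 0.0519 0.0526] 61
top barrel tail end s [0.0288 0.0293 0.0303]
top lands s [-0.0327  0.0342] d [0.0201 0.0358] 84
side tail 213 yaw 20.37 across 0.0024 z 0.1398 err 0.0010
side tail+front 223 yaw 16.70 across -0.0005 z 0.1398 err 0.0010
side flange s pct [0.035  0.0406 0.044  0.0494 0.0509] 152
side barrel tail end s [-0.0573 -0.057  -0.0565]
side lands s [-0.0354  0.0322] d [-0.0358 -0.02  ] 112
```

View pics/a1.png

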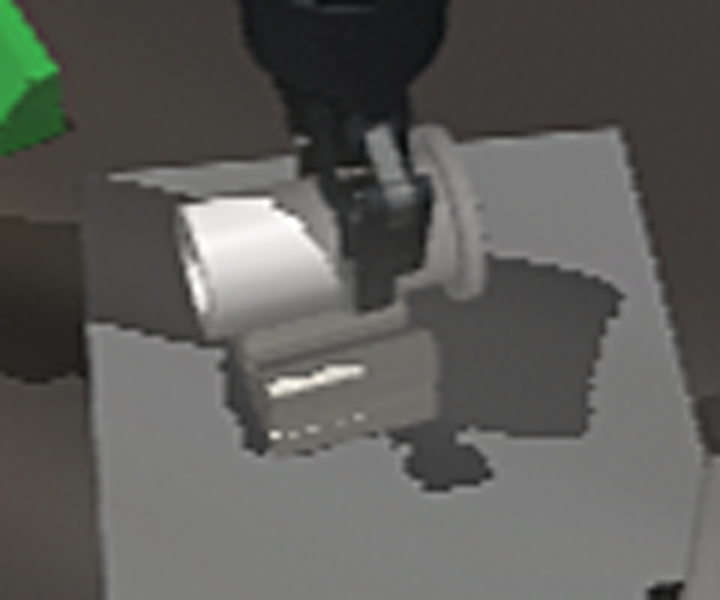

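The axle is over the block (crop (330,260)). The flange's inner face is about 9 mm beyond the end face, and the barrel is within 1 mm of the V's centre line. I'll lower it to just above the seat.

Request:
jog_arm --moves '[0.5,0,8,0,-1,0,0,8,0,-1,0,0,6,0,-1,0,0,4,0,-1,0,0,1,0,-1,0,0,0,0,-1,0,0,0,0,-1]'

```text
t: 10.82
tool_pos: [0.5628, -0.1154, 0.0991]
ee_rot: [0.599, 0.8, 0.0, 0.0]
wrist_force: [0.7, -0.4, -5.3]
width: 0.61
```

Request:
jog_arm --moves '[0,0,1,0,-1,0,0,0,0,-1]'

```text
t: 11.08
tool_pos: [0.5628, -0.1152, 0.0982]
ee_rot: [0.599, 0.801, 0.0, 0.0]
wrist_force: [-0.5, 0.1, -3.8]
width: 0.607
```

Request:
jog_arm --moves '[0,0,1,0,-1,0,0,0,0,-1]'

```text
t: 11.32
tool_pos: [0.5629, -0.1149, 0.0979]
ee_rot: [0.599, 0.801, 0.001, 0.0]
wrist_force: [-1.7, 2.8, 3.4]
width: 0.609
```

```bash
python3 m2.py a2 none
```

```text
t 11.32 tcp [ 0.5629 -0.1149  0.0979] head 106.37 tilt [0.0011 0.0006] w 0.609 F [-1.7  2.8  3.4]
 turn 0.07 first, then shift [  0.4 -12.1   1.9]  (now axes: [  0.4 -12.1   1.9] )
top flange s pct [0.0231 0.0272 0.0464 0.0516 0.0525] 84
top barrel tail end s [0.0277 0.0287 0.0303]
top lands s [-0.0295  0.0351] d [0.0267 0.036 ] 54
side tail 221 yaw 17.40 across 0.0007 z 0.1115 err 0.0012
side tail+front 232 yaw 17.83 across 0.0011 z 0.1115 err 0.0012
side flange s pct [0.0219 0.0295 0.044  0.0494 0.0507] 164
side barrel tail end s [-0.0571 -0.0569 -0.0561]
side lands s [-0.0344  0.0384] d [-0.0362 -0.0261] 73
```

Contact shows a one-sided push of about +3 N across the V, so the barrel is riding on the -y flank. I'll back off, shift, and touch down again.

Request:
jog_arm --moves '[0,0,-1.5,0,-1,1.2,0,0,0,-1,0,0,0,0,-1,0,0,1.5,0,-1,0,0,0,0,-1,0,0,0,0,-1]'

```text
t: 12.18
tool_pos: [0.5617, -0.1139, 0.0967]
ee_rot: [0.599, 0.8, -0.0, -0.001]
wrist_force: [-1.6, 1.0, -2.1]
width: 0.606
```

```bash
python3 -c "
from h import *
delta([.5512,-.1179,.096],106.3);print(env.sense()['moment'].round(3))"
```

```text
t 12.18 tcp [ 0.5617 -0.1139  0.0967] head 106.35 tilt [-0.0011  0.0004] w 0.606 F [-1.6  1.  -2.1]
 turn 0.05 first, then shift [ -0.9 -11.2   0.7]  (now axes: [ -0.9 -11.2   0.7] )
[ 0.252  0.414 -0.021]
```

Request:
jog_arm --moves '[0,0,0.7,0,-1,0,0,0,0,-1]'

```text
t: 12.42
tool_pos: [0.5617, -0.1139, 0.0966]
ee_rot: [0.599, 0.8, -0.0, -0.0]
wrist_force: [-4.5, 2.0, 2.9]
width: 0.613
```

```bash
python3 -c "
from h import *
delta([.5512,-.1179,.096],106.3);print(env.sense()['moment'].round(3))"
```

```text
t 12.43 tcp [ 0.5617 -0.1139  0.0966] head 106.35 tilt [-0.0008  0.0005] w 0.613 F [-4.5  2.   2.9]
 turn 0.05 first, then shift [ -0.9 -11.2   0.6]  (now axes: [ -0.8 -11.2   0.6] )
[ 0.337  0.991 -0.034]
```

Still a side force of 3.2 N and about 1 mm high. I'll shift 1 mm more, and close most of the flange gap while lifted.

Request:
jog_arm --moves '[0,0,-2,0,-1,1,-3,0,0,-1,0,-3,0,0,-1,0,0,0,0,-1,0,0,0,0,-1]'

```text
t: 13.05
tool_pos: [0.5562, -0.115, 0.098]
ee_rot: [0.599, 0.8, 0.0, 0.0]
wrist_force: [0.6, -0.4, -5.4]
width: 0.609
```

Request:
jog_arm --moves '[0,0,1.5,0,-1,0,0,0,0,-1,0,0,0,0,-1]'

```text
t: 13.42
tool_pos: [0.5562, -0.1149, 0.0966]
ee_rot: [0.599, 0.8, 0.0, -0.0]
wrist_force: [0.6, 0.3, -4.6]
width: 0.611
```

Request:
jog_arm --moves '[0,0,0.7,0,-1,0,0,0,0,-1,0,0,0,0,-1]'

```text
t: 13.8
tool_pos: [0.5563, -0.1149, 0.096]
ee_rot: [0.599, 0.8, 0.0, 0.0]
wrist_force: [0.3, 0.4, -4.5]
width: 0.608
```

```bash
python3 m2.py a3 side; python3 -c "
from h import *
print(env.sense()['moment'].round(3))"
```

```text
t 13.80 tcp [ 0.5563 -0.1149  0.096 ] head 106.35 tilt [0.0003 0.    ] w 0.608 F [ 0.3  0.4 -4.5]
 turn 0.05 first, then shift [-1.5 -5.7  0. ]  (now axes: [-1.5 -5.7  0. ] )
top flange s pct [0.0211 0.0247 0.0395 0.0448 0.0458] 86
top barrel tail end s [0.022  0.0224 0.0227]
top lands s [-0.0322  0.0355] d [0.0266 0.0357] 43
side tail 284 yaw 18.18 across 0.0031 z 0.1096 err 0.0011
side tail+front 342 yaw 16.95 across 0.0021 z 0.1097 err 0.0011
side flange s pct [0.0228 0.0293 0.0375 0.043  0.0445] 161
side barrel tail end s [-0.0636 -0.0634 -0.0619]
side lands s [-0.0346  0.0323] d [-0.0354 -0.0264] 64
[ 0.041 -0.028 -0.018]
```

View pics/a3.png

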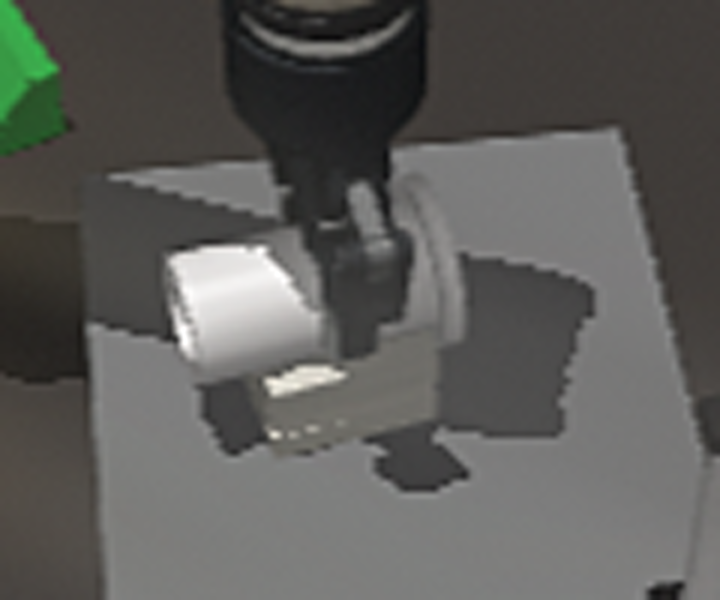

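The axle now hangs almost free in the V (Fz -4.5 N, small side force) at the expected height. The flange is 2–3 mm off the end face at crop (440,290). I'll butt it up in small steps.

Request:
jog_arm --moves '[0,-1,0,0,-1,0,0,0,0,-1,0,0,0,0,-1]'

```text
t: 14.28
tool_pos: [0.5554, -0.1151, 0.0961]
ee_rot: [0.599, 0.8, 0.0, 0.0]
wrist_force: [1.0, 0.3, -5.4]
width: 0.609
```

Request:
jog_arm --moves '[0,-0.7,0,0,-1,0,0,0,0,-1,0,0,0,0,-1]'

```text
t: 14.65
tool_pos: [0.5547, -0.1153, 0.096]
ee_rot: [0.599, 0.8, 0.0, 0.0]
wrist_force: [2.1, -0.3, -4.6]
width: 0.61
```

Request:
jog_arm --moves '[0,-0.5,0,0,-1,0,0,0,0,-1,0,0,0,0,-1]'

```text
t: 15.02
tool_pos: [0.5542, -0.1155, 0.096]
ee_rot: [0.599, 0.8, 0.0, 0.0]
wrist_force: [1.1, 0.5, -4.0]
width: 0.612
```

Request:
jog_arm --moves '[0,-0.5,0,0,-1,0,0,0,0,-1,0,0,0,0,-1]'

```text
t: 15.4
tool_pos: [0.5537, -0.1156, 0.096]
ee_rot: [0.599, 0.8, 0.0, 0.0]
wrist_force: [1.5, 0.7, -2.8]
width: 0.611
```

Request:
jog_arm --moves '[0,-0.5,0,0,-1,0,0,0,0,-1,0,0,0,0,-1]'

```text
t: 15.78
tool_pos: [0.5533, -0.1157, 0.096]
ee_rot: [0.599, 0.8, 0.0, 0.0]
wrist_force: [2.0, 1.0, -3.4]
width: 0.611
```

```bash
python3 m2.py a4 none; python3 -c "
from h import *
print(env.sense()['moment'].round(3))"
```

```text
t 15.78 tcp [ 0.5533 -0.1157  0.096 ] head 106.35 tilt [0.0005 0.    ] w 0.611 F [ 2.   1.  -3.4]
 turn 0.05 first, then shift [-1.5 -2.6  0. ]  (now axes: [-1.5 -2.6  0. ] )
top tail+front 27 yaw 20.39 across -0.0030 z 0.1095 err 0.0006
top flange s pct [0.0214 0.0255 0.0366 0.0421 0.0429] 90
top barrel tail end s [0.017  0.0184 0.0197]
top lands s [-0.0298  0.0352] d [0.0267 0.0359] 50
side tail 289 yaw 17.25 across 0.0024 z 0.1094 err 0.0009
side tail+front 369 yaw 16.65 across 0.0020 z 0.1096 err 0.0010
side flange s pct [0.0225 0.027  0.0347 0.0402 0.0412] 159
side barrel tail end s [-0.0669 -0.0666 -0.0652]
side lands s [-0.0338  0.0356] d [-0.0358 -0.0266] 64
[ 0.159 -0.408 -0.007]
```

Request:
jog_arm --moves '[0,-0.4,0,0,-1,0,0,0,0,-1,0,0,0,0,-1]'

```text
t: 16.25
tool_pos: [0.5533, -0.1157, 0.096]
ee_rot: [0.599, 0.801, 0.0, 0.0]
wrist_force: [4.2, 1.4, -3.7]
width: 0.612
```

```bash
python3 -c "
from h import *
print(env.sense()['moment'].round(3))"
```

```text
[ 0.236 -0.828 -0.026]
```

Request:
jog_arm --moves '[0,-0.4,0,0,-1,0,0,0,0,-1,0,0,0,0,-1]'

```text
t: 16.62
tool_pos: [0.5532, -0.1157, 0.096]
ee_rot: [0.599, 0.801, 0.001, 0.001]
wrist_force: [5.4, 1.6, -4.1]
width: 0.61
```

```bash
python3 m2.py a5 none; python3 -c "
from h import *
print(env.sense()['moment'].round(3))"
```

```text
t 16.62 tcp [ 0.5532 -0.1157  0.096 ] head 106.37 tilt [0.0019 0.0001] w 0.610 F [ 5.4  1.6 -4.1]
 turn 0.07 first, then shift [-1.5 -2.5  0. ]  (now axes: [-1.5 -2.5  0. ] )
top tail+front 28 yaw 19.74 across -0.0045 z 0.1130 err 0.0007
top flange s pct [0.0213 0.0254 0.0366 0.0421 0.0429] 90
top barrel tail end s [0.0172 0.0184 0.019 ]
top lands s [-0.0317  0.0343] d [0.0268 0.0358] 55
side tail 285 yaw 16.43 across 0.0017 z 0.1094 err 0.0010
side tail+front 370 yaw 16.62 across 0.0020 z 0.1096 err 0.0011
side flange s pct [0.0222 0.0288 0.0349 0.0401 0.0412] 153
side barrel tail end s [-0.0668 -0.0665 -0.0652]
side lands s [-0.0344  0.0321] d [-0.0359 -0.0261] 73
[ 0.259 -1.087  0.036]
```

The flange is butted: the TCP stopped and the axial force rises. I'll ease that push a little and press down.

Request:
jog_arm --moves '[0,0.3,0,0,-1,0,0,0.6,0,-1,0,0,0,0,-1,0,0,0,0,-1]'

```text
t: 17.23
tool_pos: [0.5532, -0.1158, 0.096]
ee_rot: [0.599, 0.801, 0.001, 0.001]
wrist_force: [4.3, 2.2, 1.6]
width: 0.608
```

Request:
jog_arm --moves '[0,0,0.6,0,-1,0,0,0,0,-1,0,0,0,0,-1]'

```text
t: 17.6
tool_pos: [0.5532, -0.1158, 0.0959]
ee_rot: [0.599, 0.801, 0.001, 0.001]
wrist_force: [2.6, 2.7, 5.0]
width: 0.616
```

```bash
python3 m2.py a6 none; python3 -c "
from h import *
print(env.sense()['moment'].round(3))"
```

```text
t 17.60 tcp [ 0.5532 -0.1158  0.0959] head 106.36 tilt [0.0017 0.0002] w 0.616 F [2.6 2.7 5. ]
 turn 0.06 first, then shift [-1.5 -2.6 -0.1]  (now axes: [-1.5 -2.6 -0.1] )
top tail+front 30 yaw 17.16 across -0.0028 z 0.1117 err 0.0007
top flange s pct [0.0209 0.0242 0.0366 0.0418 0.0429] 91
top barrel tail end s [0.0172 0.0185 0.0191]
top lands s [-0.0318  0.0349] d [0.0269 0.0359] 54
side tail 292 yaw 17.16 across 0.0026 z 0.1096 err 0.0008
side tail+front 373 yaw 16.42 across 0.0020 z 0.1098 err 0.0009
side flange s pct [0.0216 0.0272 0.0347 0.0402 0.0409] 157
side barrel tail end s [-0.0667 -0.0666 -0.0652]
side lands s [-0.0322  0.0325] d [-0.0366 -0.0263] 71
[ 0.478 -0.537  0.045]
```

Request:
jog_arm --moves '[0.4,0,0.3,0,-1,0,0,0.3,0,-1,0,0,0,0,-1,0,0,0,0,-1]'

```text
t: 18.2
tool_pos: [0.5532, -0.1158, 0.0959]
ee_rot: [0.599, 0.801, 0.001, 0.001]
wrist_force: [1.7, 1.9, 8.5]
width: 0.609
```

Request:
jog_arm --moves '[0,0,0.5,0,-1,0,0,0,0,-1,0,0,0,0,-1]'

```text
t: 18.58
tool_pos: [0.5532, -0.1158, 0.0959]
ee_rot: [0.599, 0.8, 0.001, 0.001]
wrist_force: [0.5, 3.0, 7.9]
width: 0.61
```

```bash
python3 m2.py a7 none; python3 -c "
from h import *
print(env.sense()['moment'].round(3))"
```

```text
t 18.57 tcp [ 0.5532 -0.1158  0.0959] head 106.35 tilt [ 0.0023 -0.0001] w 0.610 F [0.5 3.  7.9]
 turn 0.05 first, then shift [-1.5 -2.6 -0.1]  (now axes: [-1.5 -2.6 -0.1] )
top tail+front 28 yaw 24.42 across -0.0060 z 0.1113 err 0.0006
top flange s pct [0.021  0.0242 0.0367 0.0421 0.0429] 90
top barrel tail end s [0.0172 0.0185 0.0189]
top lands s [-0.0271  0.0351] d [0.0265 0.0359] 48
side tail 289 yaw 17.81 across 0.0029 z 0.1095 err 0.0010
side tail+front 372 yaw 16.75 across 0.0020 z 0.1096 err 0.0011
side flange s pct [0.023  0.0272 0.035  0.0402 0.0408] 155
side barrel tail end s [-0.0668 -0.0666 -0.0657]
side lands s [-0.0362  0.0352] d [-0.0359 -0.0271] 73
[ 0.479 -0.22   0.1  ]
```

Request:
jog_arm --moves '[0.3,-0.3,0.4,0,-1,0,0,0.4,0,-1,0,0,0,0,-1,0,0,0,0,-1,0,0,0,0,-1]'

```text
t: 19.3
tool_pos: [0.5533, -0.1157, 0.0959]
ee_rot: [0.599, 0.8, 0.001, 0.001]
wrist_force: [0.3, 2.8, 12.4]
width: 0.61
```

Request:
jog_arm --moves '[0,0,0,0,-1]'

```text
t: 19.42
tool_pos: [0.5533, -0.1158, 0.0958]
ee_rot: [0.599, 0.8, 0.001, 0.001]
wrist_force: [0.2, 2.0, 13.6]
width: 0.615
```

Request:
jog_arm --moves '[0,-0.3,0.3,0,-1,0,0,0,0,-1,0,0,0,0,-1,0,0,0,0,-1]'

```text
t: 19.92
tool_pos: [0.5533, -0.1158, 0.0959]
ee_rot: [0.599, 0.8, 0.001, 0.002]
wrist_force: [1.2, 3.5, 14.3]
width: 0.613
```

```bash
python3 m2.py a8 side
python3 - <<'E'
from h import *
F=[]
for i in range(8):
    p=env.read_camera("top");F.append(env.sense()["wrist_force"])
print(np.mean(F,0).round(2),np.std(F,0).round(2))
V=cloud(p,180,235,345,400)
E
```

```text
t 19.93 tcp [ 0.5533 -0.1158  0.0959] head 106.35 tilt [ 0.004  -0.0002] w 0.613 F [ 1.2  3.5 14.3]
 turn 0.05 first, then shift [-1.4 -2.6 -0.1]  (now axes: [-1.4 -2.6 -0.2] )
top tail+front 27 yaw 11.70 across -0.0002 z 0.1121 err 0.0008
top flange s pct [0.021  0.025  0.0365 0.0419 0.043 ] 92
top barrel tail end s [0.0157 0.0164 0.0186]
top lands s [-0.0275  0.035 ] d [0.0269 0.036 ] 58
side tail 290 yaw 18.21 across 0.0033 z 0.1095 err 0.0009
side tail+front 380 yaw 16.61 across 0.0020 z 0.1097 err 0.0010
side flange s pct [0.0224 0.0272 0.0349 0.0401 0.0411] 161
side barrel tail end s [-0.0668 -0.0666 -0.0652]
side lands s [-0.0355  0.0357] d [-0.0357 -0.0268] 65
[ 0.52  2.45 13.5 ] [0.3  0.46 0.58]
```

View pics/a8.png

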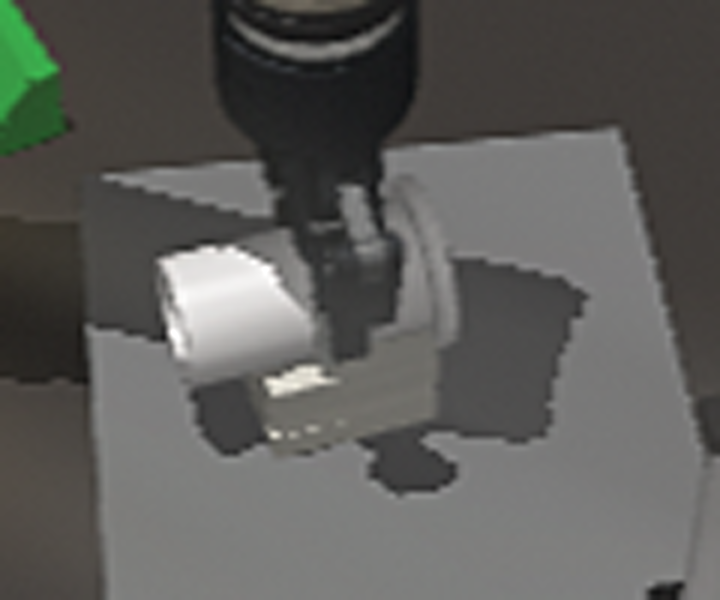

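```bash
python3 -c "
from h import *
print(env.job_done()); s=env.sense(); print(s['t'],s['wrist_force'].round(1),s['tool_pos'].round(4))"
```

```text
the job is handed in; nothing more can be done
None
the job is handed in; nothing more can be done
```

I lifted the aluminium axle from the cradle, lowered it into the V of the grey V-block and butted its flange against the block's +x end face. I handed the job in at about 20.3 s with the robot still gripping the axle and pressing it down.

**Last checks**
- **Seating:** the barrel axis is at about 108 mm by the gripper position, which is the seated height. The tool did not move up, down or sideways as the press increased. The barrel's yaw is about 16.6°, against the block's 16.3°.
- **Flange:** the outer face sits 43 mm from the block's centre, which is what a butted flange should read. While I was butting it up, the tool stopped moving and the push along the axis rose to about 5 N; I then eased it off.
- **Press:** the wrist averaged 13.5 N down over the last eight readings. The block also carries the axle's weight of about 5 N.
- **V-block:** it showed no movement in the camera readings, within about 1 mm.

**What did not go cleanly or disagreed**
- **First touch-downs:** the first two rode on one flank, with about 3 N of side force. I lifted and shifted a millimetre or so each time.
- **Camera disagreement:** the side camera put the axle axis about 1.5 mm high and 2 mm off centre. That is about its calibration error, so I went by the contact evidence instead.
- **Remaining side force:** about 2 N across the V was still there at hand-in.
- **Axial contact:** the push keeping the flange against the block had dropped to about 1 N.

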